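# Move the warmed reagents to the bench rack in order

## Robot

A 7-joint arm with a two-finger parallel gripper is mounted at the origin on a cart in front of the work surface, level with it; the furniture and walls round the work are solid. World frame = base frame: x ahead of the robot, y to its left, z up, the work surface at z = 0. Lengths are in mm, angles in rad, forces in N, time in s.
With the tool pointing down it reaches from about 400 to 875 mm from the base axis. Payload 4.4 kg.
Tool frame: the origin (TCP) lies on the centre line of the jaws, within the pads' length; the fingertips stand 25 mm ahead of it and the grasp point (between the pads) lies 6 mm ahead of it (ctrl.finger_overhang is the distance from the TCP to the fingertips, in mm); z points along the fingers, y is the line along which they close (so a half turn about z gives the same grasp; the last joint's range is limited). The gripper opens to 85 mm and grips with 20 to 120 N. Pads are 22 mm wide; open, the fingers measure 114 mm over their backs; the gripper's body (76 mm by 85 mm) begins 54 mm behind the grasp point. The pads swing forward as they close: fully open they stand 13 mm farther back than shut.
Start: joints at [1.164, 0.628, 0.038, 1.517, -0.027, 0.996, -0.02], TCP at [217.284, -612.622, 256.313] pointing down, gripper open.
Joint ranges: [-3.06, 3.06], [-0.37, 2.12], [-1.25, 1.32], [0.18, 2.47], [-1.1, 4.24], [0.23, 1.98], [-2.94, 2.94]. Speed limits (rad/s): [2.57, 2.57, 3.14, 3.14, 3.14, 3.14, 3.14].

## Interface

Orientations are given as [roll, pitch, yaw] about the fixed x, y, z axes, in that order (R = Rz(yaw) Ry(pitch) Rx(roll)).
In Python, from cell import ctrl gives the robot as it stands. The module is installed in compiled form; this text tells all that it offers.
- The arm moves only by the tool play_rows, never from a script. Its argument "targets" is a list of rows, each a list of 5 numbers: the closure, from 0 (fully open) to 1 (shut), then the shift along the tool's x, y, z in cm, then the turn about the tool's z in degrees. In form: [[gripper, dx, dy, dz, spin], ...]. A call has 1 to 10 rows; each row is the pose to reach, as a shift and turn from the pose commanded when the call began, along the tool's axes at that moment; what a row does not reach only later rows make up. A row lasts 1/10 s, in which the tool goes at most 50 mm and 8.59 degrees, less where a joint would pass 70% of its speed; a pose out of reach is approached as far as the arm can. A call with a gripper value outside its range is refused whole. The fingers move at their own pace and stop on an object; the grip force is fixed at half the most. Time passes only in rows, so rows that repeat a pose let the fingers close. It gives the time, the measured TCP pose, the force, the opening and the grip force at its end, in the units of the state.
- ctrl.read_state(): the state, without advancing time (a new reading comes with each control period).
- ctrl.get_image(name): name is "scene" or "top"; returns (picture, depth): 400x640x3 uint8, red, green, blue; 400x640 float32, mm along the optical axis (not along the pixel's ray), 0 where there is no reading.
- ctrl.calibration(name): a dict with "vfov" (degrees; the focal length in pixels is half the picture's height over the tangent of half this angle, whatever the lens; pixels are square), "cx", "cy" (the principal point, pixels), "extrinsics" (4x4, takes a point from camera to world coordinates). Camera axes: x right, y down, z forward; pixel columns grow to the right and rows downward; lengths in mm; the calibration is good to about 2 mm. A picture is of the moment at which its call begins. calibration takes no time and is no camera call.
- ctrl.finish_job(): hands the job in; it is judged then, once.
Trained networks look in the newest picture that a camera, given by its name, has taken for a name from the list of things; names that differ only in an ending like _2 or _b are one class to them, and where a whole thing is asked for, a point or a joint stands for the part that bears it (a point fixed in the world has none). Each returns a list of dicts, best first, with "confidence" (0 to 1); they miss things now and then, are a little off and sometimes report something else, mostly with a low value. They report only what shows in the picture. A call takes as long as a camera call. They do not tell look-alikes from the thing itself.
- ctrl.search_frame(camera, name): "bbox" ([left, top, right, bottom] in pixels, round what is visible of it).
- ctrl.trace(camera, name): "pixels" (400x640 bool, what is visible of it) and "bbox" ([left, top, right, bottom] in pixels, round what is visible of it).
The state is a dict: "clock": time; "qpos": joint angles; "qd": joint speeds; "tau": joint torques, N m; "eef_pos": TCP position; "tool_rot": TCP orientation; "force": force on the tool from outside, world axes, zero at the start; "torque": the same for the moment, N m; "width": finger opening in mm; "gripper_force": force on a finger pad.
Only numpy, scipy, OpenCV 4.12 (cv2) and the standard library are available. Lean on these libraries where they do the work, as an engineer would, in place of code of your own. Each camera call takes 0.05 s, during which the arm holds its last target. There are 200 camera calls.

## Task

The four reagent bottles in the block heater are ready for use and stand there in the order in which they will be dispensed. Move them to the bench rack, one upright in each compartment and in the same order: the bottle nearest the heater's control panel goes into the compartment next to the rack's handle, and so on along the row. Do not knock any bottle over.

Things in the scene. Friction and masses are not known exactly. Their poses are not given: they have to be found in the camera images.
- small_center (a point): The small white round bottle with white screw cap, body 25 mm across up to 41 mm, narrow cap above, 56 mm tall; it starts upright in the bore of its own insert block. The point is the bottle's centre, half-way up (28 mm above its underside); z is up along it, its yaw means nothing.
- brown_center (a point): The brown round bottle with flat black cap, body 34 mm across up to 61 mm, 66 mm tall in all; it starts upright in the bore of its own insert block. The point is the bottle's centre, half-way up (33 mm above its underside); z is up along it, its yaw means nothing.
- spout_center (a point): The white round bottle with a pointed blue dropper spout, body 42 mm across up to 76 mm, then the narrow spout, 110 mm tall in all; it starts upright in the bore of its own insert block. The point is the bottle's centre, half-way up (55 mm above its underside); z is up along it, its yaw means nothing.
- jar_center (a point): The squat white jar, body 48 mm across, with a broad flat white lid 43 mm across (the top 16 mm), 58 mm tall in all; its paper label band is low on the body; it starts upright in the bore of its own insert block. The point is the bottle's centre, half-way up (29 mm above its underside); z is up along it, its yaw means nothing.
- heater: White block heater, standing firm: housing 92 mm deep (x) by 325 mm long (y), its rim 66 mm high. It holds a row of four aluminium insert blocks along its own y axis, 65 mm apart, at y = -97.5, -32.5, 32.5 and 97.5 mm; the tops of the blocks are 79 mm above the bench. The sloping control panel (display, buttons, knob) is at its -y end. Origin: on the bench under the middle of the row of blocks.
- insert_small: Aluminium insert block, 62 x 64 x 42 mm, fixed in the heater, with a round bore 29 mm wide and 14 mm deep in its top, in which the bottle 'small' stands at the start (so that 42 mm of the bottle show above the block). Which place in the row it has changes from start to start. Origin: centre of its underside, 37 mm above the bench.
- insert_brown: Aluminium insert block, 62 x 64 x 42 mm, fixed in the heater, with a round bore 38 mm wide and 20 mm deep in its top, in which the bottle 'brown' stands at the start (so that 46 mm of the bottle show above the block). Which place in the row it has changes from start to start. Origin: centre of its underside, 37 mm above the bench.
- insert_spout: Aluminium insert block, 62 x 64 x 42 mm, fixed in the heater, with a round bore 46 mm wide and 36 mm deep in its top, in which the bottle 'spout' stands at the start (so that 74 mm of the bottle show above the block). Which place in the row it has changes from start to start. Origin: centre of its underside, 37 mm above the bench.
- insert_jar: Aluminium insert block, 62 x 64 x 42 mm, fixed in the heater, with a round bore 52 mm wide and 18 mm deep in its top, in which the bottle 'jar' stands at the start (so that 40 mm of the bottle show above the block). Which place in the row it has changes from start to start. Origin: centre of its underside, 37 mm above the bench.
- rack: White plastic bench rack, standing firm, 276 mm long (y) by 72 mm (x), with four open square compartments in a row along its own y axis, centres at y = -102, -34, 34 and 102 mm, each 64 mm square inside; walls 4 mm thick and 22 mm high, floor 6 mm above the bench. At its -y end it carries a steel hoop handle with a black grip, 67 mm high, 156 mm from the origin. Origin: on the bench under the middle of the row of compartments.
Mind the look-alikes: they are no part of the job. What is shaped like the part that bears small_center but turquoise is not meant.

How it is judged (in metres and radians):
At the end, for the whole second after the job is handed in: Every bottle stands upright (0.1 rad) on the floor of a rack compartment (height within 4 mm, centre within 26 mm of the compartment's in x and y), released and at rest; counted from the handle, its compartment's number is that of its insert block counted from the control panel (((y of insert_small in the frame of heater between -0.1125 and -0.0825 m and y of small_center in the frame of rack between -0.128 and -0.076 m) or (y of insert_small in the frame of heater between -0.0475 and -0.0175 m and y of small_center in the frame of rack between -0.06 and -0.008 m) or (y of insert_small in the frame of heater between 0.0175 and 0.0475 m and y of small_center in the frame of rack between 0.008 and 0.06 m) or (y of insert_small in the frame of heater between 0.0825 and 0.1125 m and y of small_center in the frame of rack between 0.076 and 0.128 m)) and x of small_center in the frame of rack between -0.026 and 0.026 m and z of small_center in the frame of rack between 0.03 and 0.038 m and angle between each of small_center, brown_center, spout_center, jar_center's own z axis and vertical below 0.1 rad and contact force between each of small, brown, spout, jar and the fingers below 0.05 N and linear speed of each of small, brown, spout, jar below 0.02 m/s and ((y of insert_brown in the frame of heater between -0.1125 and -0.0825 m and y of brown_center in the frame of rack between -0.128 and -0.076 m) or (y of insert_brown in the frame of heater between -0.0475 and -0.0175 m and y of brown_center in the frame of rack between -0.06 and -0.008 m) or (y of insert_brown in the frame of heater between 0.0175 and 0.0475 m and y of brown_center in the frame of rack between 0.008 and 0.06 m) or (y of insert_brown in the frame of heater between 0.0825 and 0.1125 m and y of brown_center in the frame of rack between 0.076 and 0.128 m)) and x of brown_center in the frame of rack between -0.026 and 0.026 m and z of brown_center in the frame of rack between 0.035 and 0.043 m and ((y of insert_spout in the frame of heater between -0.1125 and -0.0825 m and y of spout_center in the frame of rack between -0.128 and -0.076 m) or (y of insert_spout in the frame of heater between -0.0475 and -0.0175 m and y of spout_center in the frame of rack between -0.06 and -0.008 m) or (y of insert_spout in the frame of heater between 0.0175 and 0.0475 m and y of spout_center in the frame of rack between 0.008 and 0.06 m) or (y of insert_spout in the frame of heater between 0.0825 and 0.1125 m and y of spout_center in the frame of rack between 0.076 and 0.128 m)) and x of spout_center in the frame of rack between -0.026 and 0.026 m and z of spout_center in the frame of rack between 0.057 and 0.065 m and ((y of insert_jar in the frame of heater between -0.1125 and -0.0825 m and y of jar_center in the frame of rack between -0.128 and -0.076 m) or (y of insert_jar in the frame of heater between -0.0475 and -0.0175 m and y of jar_center in the frame of rack between -0.06 and -0.008 m) or (y of insert_jar in the frame of heater between 0.0175 and 0.0475 m and y of jar_center in the frame of rack between 0.008 and 0.06 m) or (y of insert_jar in the frame of heater between 0.0825 and 0.1125 m and y of jar_center in the frame of rack between 0.076 and 0.128 m)) and x of jar_center in the frame of rack between -0.026 and 0.026 m and z of jar_center in the frame of rack between 0.031 and 0.039 m); the robot touches nothing.
It fails at once if a bottle is knocked over (angle between any of small_center, brown_center, spout_center, jar_center's own z axis and vertical above 0.8 rad).
It also fails if it takes over 120 s, if anything falls off the work surface, if the arm or the gripper's body presses on something with over 40 N, if the wrist force passes 120 N, or if a joint passes its speed limit or range.

## Working session

There is one attempt and no reset: what is moved stays moved. The work goes in short steps, Python scripts to look and compute and a tool call to move; the robot and the scene stay as the last step left them, time stands still between calls to the robot, and variables do not carry over. Pictures are saved under pics/ and viewed, at most 14 in all, crops included, and the job is handed in when it is done.

Besides the shell and the picture viewer there is one more tool, called after ">>>" by a JSON object that holds its "fn" and its "kwargs". play_rows: Moves the arm, as the interface text tells. Its arguments: {"type":"object","properties":{"targets":{"type":"array"}},"required":["targets"]}

```bash
mkdir -p pics
cat > h.py <<'E'
import numpy as np, cv2
from cell import ctrl
def snap(n,f=None):
    p,d=ctrl.get_image(n)
    if f: cv2.imwrite(f,p[:,:,::-1])
    return p,d
def ray(n):
    c=ctrl.calibration(n); f=200/np.tan(np.radians(c["vfov"])/2); return c,f
def world(n,u,v,z):
    c,f=ray(n); E=np.array(c["extrinsics"]); u,v,z=map(np.asarray,(u,v,z))
    P=np.stack([(u-c["cx"])/f*z,(v-c["cy"])/f*z,z],-1); return P@E[:3,:3].T+E[:3,3]
E
python3 - <<'E'
from h import *
for n in("scene","top"):
    snap(n,f"pics/{n}0.png"); c=ctrl.calibration(n); print(c)
    for k in "small_center brown_center spout_center jar_center heater rack".split():
        print(n,k,[(np.round(r["bbox"]).tolist(),round(r["confidence"],2)) for r in ctrl.search_frame(n,k)])
print(ctrl.read_state())
E
```

```text
{'vfov': 45.06159249275682, 'cx': 317.2317116027376, 'cy': 193.54423167211513, 'extrinsics': array([[ 5.43899451e-01, -4.03495229e-01,  7.35775093e-01,
        -3.70896493e+02],
       [-8.39113039e-01, -2.53242398e-01,  4.81412085e-01,
        -5.85555685e+02],
       [-7.91803104e-03, -8.79238243e-01, -4.76316509e-01,
         6.73566849e+02],
       [ 0.00000000e+00,  0.00000000e+00,  0.00000000e+00,
         1.00000000e+00]])}
scene small_center [([396.0, 286.0, 409.0, 315.0], 0.83), ([440.0, 214.0, 451.0, 238.0], 0.72), ([407.0, 219.0, 416.0, 238.0], 0.56), ([414.0, 243.0, 455.0, 263.0], 0.38)]
scene brown_center [([380.0, 203.0, 398.0, 227.0], 0.58)]
scene spout_center [([424.0, 227.0, 440.0, 252.0], 0.57), ([378.0, 203.0, 398.0, 228.0], 0.43)]
scene jar_center [([361.0, 198.0, 380.0, 217.0], 0.59)]
scene heater [([340.0, 218.0, 479.0, 306.0], 0.68)]
scene rack [([217.0, 174.0, 289.0, 231.0], 0.94)]
{'vfov': 52.913284369822534, 'cx': 318.86612660644005, 'cy': 200.1019507737945, 'extrinsics': array([[-2.88769513e-05, -9.80983432e-01,  1.94091487e-01,
         2.65834632e+02],
  
[... 584 characters left out ...]
.7, 'qpos': array([ 1.16422559,  0.62836907,  0.03849931,  1.51737032, -0.02699724,
        0.99626958, -0.01999741]), 'qd': array([-3.13984523e-05,  5.01947737e-04, -6.55680125e-04,  2.43778031e-04,
       -4.17300250e-04,  2.02627647e-03,  1.46426788e-03]), 'tau': array([ 6.28369180e-04, -5.63115907e+01,  1.22571655e+00, -1.93748724e+01,
        1.09736322e-02,  1.43124718e-03, -3.33498656e-05]), 'eef_pos': array([ 217.27817823, -612.65343293,  256.34298916]), 'tool_rot': array([ 3.14149152e+00, -3.83001017e-05,  3.40751056e-01]), 'force': array([ 1.02177949, -0.18034615,  0.06768803]), 'torque': array([0.02050005, 0.01194925, 0.00608879]), 'gripper_force': 0.0, 'width': 85.51564366559543}
```

Run:
```python
import cv2
a=cv2.imread("pics/top0.png");cv2.imwrite("pics/topc.png",cv2.resize(a[130:270,170:490],None,fx=2.5,fy=2.5,interpolation=3))
a=cv2.imread("pics/scene0.png");cv2.imwrite("pics/scenec.png",cv2.resize(a[150:330,200:500],None,fx=2.6,fy=2.6,interpolation=3))
```

```text
(no output)
```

View pics/topc.png

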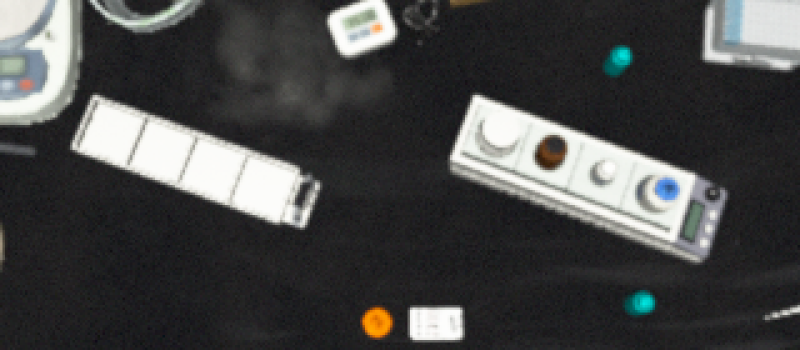

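View pics/scenec.png

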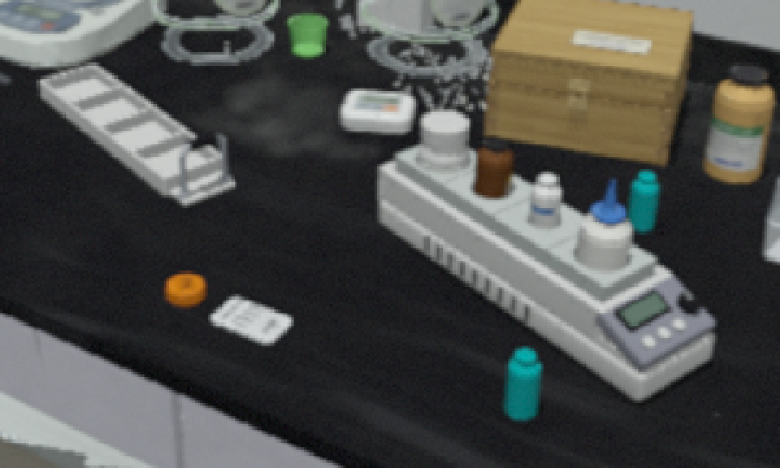

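View pics/scene0.png

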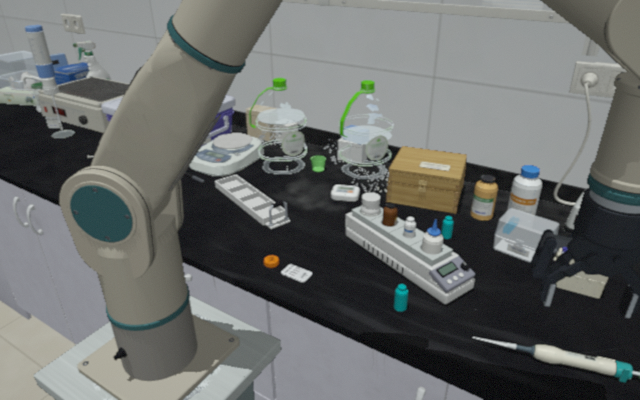

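The top view shows the order from the panel (right end): spout (~434,206), small (~410,199), brown (~390,191), jar (~368,183). The rack handle is at its right end (~290,209). For "small", the candidates are the white bottle at top (410,199) and the turquoise ones at (418,154) and (427,251). The crop shows the white one standing in the heater, so I choose that.

```bash
cat > meas.py <<'E'
from h import *
def cloud(n):
    p,d=snap(n); v,u=np.mgrid[:400,:640]; P=world(n,u,v,d); P[d==0]=np.nan; return p,P
def rect(P):
    return cv2.minAreaRect(P[:,:2].astype(np.float32))
if __name__=="__main__":
  for n in("top","scene"):
    p,P=cloud(n)
    for k in("heater","rack","small_center","brown_center","spout_center","jar_center"):
        R=ctrl.trace(n,k)
        if not R: print(n,k,"none");continue
        for r in R[:1]:
            Q=P[r["pixels"]];Q=Q[~np.isnan(Q[:,0])]
            print(n,k,round(r["confidence"],2),np.round(r["bbox"]),"med",np.round(np.median(Q,0)),"z pct",np.round(np.percentile(Q[:,2],[2,10,25,50,75,90,98])))
            if k=="heater":
                T=Q[(Q[:,2]>73)&(Q[:,2]<85)]; print(len(T),rect(T),np.median(T[:,2])); print(rect(Q[(Q[:,2]>45)&(Q[:,2]<72)]))
            elif k=="rack": print(rect(Q[Q[:,2]<30]),rect(Q[(Q[:,2]>15)&(Q[:,2]<30)]),Q[Q[:,2]>40][:,:2].mean(0))
            else:
                zt=np.percentile(Q[:,2],95);T=Q[Q[:,2]>zt-8];print("   top",zt,T.mean(0),rect(T))
E
python3 meas.py
```

```text
top heater 0.78 [352. 172. 461. 234.] med [ 460. -295.   60.] z pct [12. 28. 43. 60. 65. 68. 70.]
10 ((513.2086181640625, -288.1463317871094), (184.96426391601562, 55.14454650878906), 50.273582458496094) 79.35085723835232
((497.75567626953125, -252.42489624023438), (324.637451171875, 88.11601257324219), 69.3865737915039)
top rack 0.8 [201. 168. 299. 219.] med [525. 228.   7.] z pct [ 0.  3.  5.  7. 11. 22. 62.]
((525.6595458984375, 228.84600830078125), (307.4092712402344, 78.70210266113281), 70.6502685546875) ((523.6002807617188, 227.4256591796875), (297.62530517578125, 72.70222473144531), 70.10107421875) [471.46532567  91.52555988]
top small_center 0.54 [418. 247. 430. 254.] med [ 348. -307.   44.] z pct [-1.  7. 27. 44. 51. 56. 58.]
   top 56.960604023195366 [ 348.30003899 -311.8752246    54.24926976] ((348.1000061035156, -312.892578125), (17.57510757446289, 15.906560897827148), 1.0920954942703247)
top brown_center 0.43 [380. 186. 400. 195.] med [ 513. -196.  116.] z pct [ 72.  85. 102. 116. 122. 126. 127.]
   top 126.70390001084297 [ 517.67372834 -199.96410483  123.67965932] ((517
[... 1571 characters left out ...]
 pct [ 77.  81.  90. 104. 115. 123. 125.]
   top 124.62745298319211 [ 517.96219109 -203.18849744  122.29022094] ((520.1705932617188, -203.37083435058594), (23.301210403442383, 20.998342514038086), 3.487727165222168)
scene spout_center 0.85 [422. 223. 442. 255.] med [ 459. -328.  107.] z pct [ 79.  84.  93. 107. 115. 125. 136.]
   top 128.17263653896728 [ 466.90117979 -326.30778314  126.42332293] ((468.42718505859375, -326.3296813964844), (22.70245361328125, 25.53072166442871), 27.808324813842773)
scene jar_center 0.63 [358. 196. 380. 218.] med [ 528. -147.  104.] z pct [ 78.  83.  90. 104. 118. 119. 120.]
   top 119.77928234734657 [ 537.24708147 -143.19289686  117.77464108] ((539.9180297851562, -142.8559112548828), (42.01291275024414, 40.38290023803711), 7.566687107086182)
  return _methods._mean(a, axis=axis, dtype=dtype,
  ret = ret.dtype.type(ret / rcount)
```

```bash
cat > ov.py <<'E'
from h import *
import sys
def proj(n,P):
    c,f=ray(n); E=np.linalg.inv(np.array(c["extrinsics"])); Q=np.atleast_2d(P)@E[:3,:3].T+E[:3,3]
    return np.stack([Q[:,0]/Q[:,2]*f+c["cx"],Q[:,1]/Q[:,2]*f+c["cy"]],-1)
def frame(o,yaw):
    a=np.radians(yaw);R=np.array([[np.cos(a),-np.sin(a)],[np.sin(a),np.cos(a)]]);return lambda x,y,z:np.r_[R@[x,y]+o,z]
rack=frame([526,238],-19.9); heat=frame([504.3,-232.7],-21.4)
polys=[[rack(sx*34,y+sy*34,22) for sx,sy in((-1,-1),(1,-1),(1,1),(-1,1))] for y in(-102,-34,34,102)]
polys+=[[heat(sx*31,y+sy*32,79) for sx,sy in((-1,-1),(1,-1),(1,1),(-1,1))] for y in(-97.5,-32.5,32.5,97.5)]
if __name__=="__main__":
  out=[]
  for n,(x0,x1,y0,y1) in(("top",(190,470,160,240)),("scene",(205,485,165,310))):
    a=cv2.imread(f"pics/{n}0.png")[y0:y1,x0:x1]; s=2.8
    a=cv2.resize(a,None,fx=s,fy=s,interpolation=3)
    for P in polys: cv2.polylines(a,[np.int32(((proj(n,np.array(P))-[x0,y0]+.5)*s)*8)],True,(0,0,255),1,cv2.LINE_AA,3)
    out.append(a)
  o=np.vstack(out);cv2.imwrite("pics/ov.png",o[:600]);print(o.shape)
E
python3 ov.py
```

```text
(630, 784, 3)
```

View pics/ov.png

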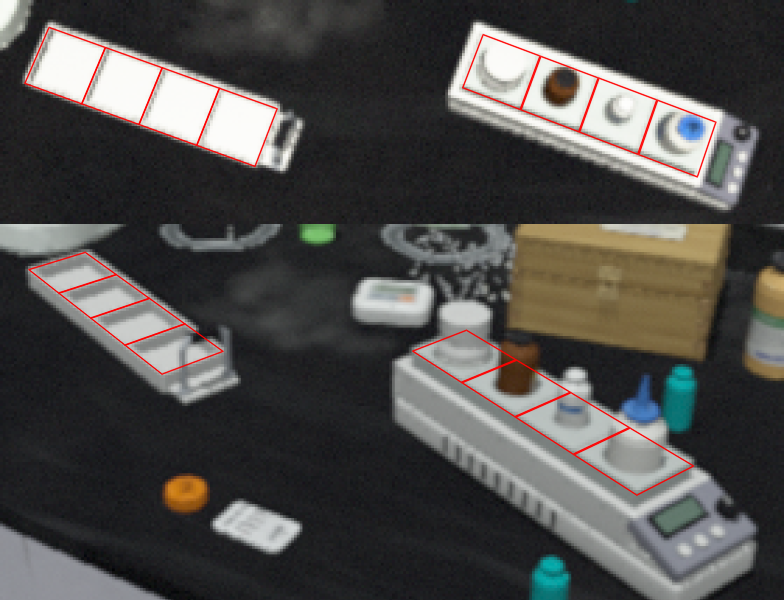

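>>> {"fn": "play_rows", "kwargs": {"targets": [[0, 3, -2, 0, -8], [0, 7.5, -4, 0, -16], [0, 12, -7, 0, -24], [0, 16.5, -9.5, 0, -32], [0, 21, -12, 0, -40], [0, 25.5, -14.5, 0, -48], [0, 30, -17, 0, -49.5], [0, 33.3, -18.8, 0, -49.5], [0, 33.3, -18.8, 0, -49.5], [0, 33.3, -18.8, 0, -49.5]]}}

```text
clock: 2.4
eef_pos: [469.3, -322.9, 256.4]
tool_rot: [3.141, -0.0, 1.208]
force: [0.3, 0.1, 0.2]
width: 85.5
gripper_force: 0.0
```

The overlay matches: the rack outline lies within about 2–3 mm in both views, with the true rack slightly toward −y, and the heater block outlines sit on the blocks. The arm is now above the spout bottle, so I descend and grip it.

>>> {"fn": "play_rows", "kwargs": {"targets": [[0, 0, 0, 4, 0], [0, 0, 0, 8, 0], [0, 0, 0, 11, 0], [0, 0, 0, 13, 0], [0, 0, 0, 14, 0], [0, 0, 0, 14.5, 0], [0, 0, 0, 14.5, 0], [1, 0, 0, 14.5, 0], [1, 0, 0, 14.5, 0], [1, 0, 0, 14.5, 0]]}}

```text
clock: 3.4
eef_pos: [468.8, -324.5, 112.2]
tool_rot: [3.14, 0.0, 1.205]
force: [-0.1, -0.3, 0.2]
width: 43.8
gripper_force: 0.1
```

>>> {"fn": "play_rows", "kwargs": {"targets": [[1, 0, 0, 0, 0], [1, 0, 0, 0, 0], [1, 0, 0, 0, 0], [1, 0, 0, 0, 0], [1, 0, 0, 0, 0]]}}

```text
clock: 3.9
eef_pos: [469.2, -324.6, 112.6]
tool_rot: [3.139, 0.001, 1.205]
force: [-0.1, 0.7, 5.4]
width: 39.1
gripper_force: 59.5
```

>>> {"fn": "play_rows", "kwargs": {"targets": [[1, 0, 0, -0.5, 0], [1, 0, 0, -1.5, 0], [1, 0, 0, -3, 0], [1, 0, 0, -5, 0], [1, 0, 0, -7, 0], [1, 0, 0, -9, 0], [1, 0, 0, -11, 0], [1, 0, 0, -12.2, 0], [1, 0, 0, -12.5, 0], [1, 0, 0, -12.5, 0]]}}

```text
clock: 4.9
eef_pos: [468.1, -324.1, 236.5]
tool_rot: [3.141, 0.0, 1.205]
force: [0.5, 0.5, -1.0]
width: 39.0
gripper_force: 60.8
```

>>> {"fn": "play_rows", "kwargs": {"targets": [[1, 1, -0.3, 0, 0], [1, 3, -1, 0, 0], [1, 6, -2, 0, 0], [1, 9.5, -3.1, 0, 0], [1, 13, -4.3, 0, 0], [1, 16.5, -5.4, 0, 0], [1, 20, -6.6, 0, 0], [1, 23.5, -7.7, 0, 0], [1, 27, -8.9, 0, 0], [1, 30, -9.9, 0, 0]]}}

```text
clock: 5.9
eef_pos: [482.1, -5.7, 235.5]
tool_rot: [-3.139, 0.0, 1.207]
force: [1.3, -0.1, 0.5]
width: 39.2
gripper_force: 60.7
```

>>> {"fn": "play_rows", "kwargs": {"targets": [[1, 3, -1, 0, 0], [1, 6, -2, 0, 0], [1, 9, -3, 0, 0], [1, 11.5, -3.8, 0, 0], [1, 13, -4.3, 0, 0], [1, 14, -4.6, 0, 0], [1, 14.1, -4.6, 0, 0], [1, 14.1, -4.6, 0, 0], [1, 14.1, -4.6, 0, 0]]}}

```text
clock: 6.8
eef_pos: [490.6, 138.2, 236.1]
tool_rot: [-3.141, 0.001, 1.203]
force: [-0.3, 0.0, -1.0]
width: 39.4
gripper_force: 60.7
```

Run:
```python
from h import *
a=snap("scene")[0][:,:,::-1];b=snap("top")[0][:,:,::-1]
r=lambda i:cv2.resize(np.ascontiguousarray(i),(480,300),interpolation=3)
cv2.imwrite("pics/c1.png",np.vstack([r(a[110:260,180:420]),r(b[130:280,170:410])]))
```

```text
(no output)
```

View pics/c1.png

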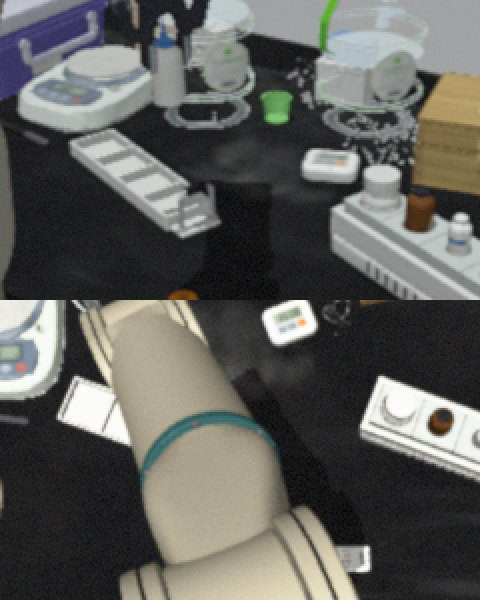

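Run:
```python
from ov import *
print(proj("scene",np.array([[490.6,138.2,230],[490,138,167],[490,138,6]])))
print(ctrl.read_state())
p,d=snap("scene","pics/s2.png")
```

```text
[[262.60803143 136.63385701]
 [264.05838483 159.95549545]
 [267.66859891 214.44535321]]
{'clock': 6.9, 'qpos': array([-0.1643844 ,  0.46357855, -0.23603703,  1.92149979,  0.15092516,
        0.77380309, -0.85255232]), 'qd': array([-0.00081225, -0.00190261, -0.0039496 , -0.00442598, -0.00045976,
        0.00083173, -0.0014144 ]), 'tau': array([-1.56341353e-01, -4.38795054e+01, -1.81108084e+00, -1.60613501e+01,
        5.12943443e-03,  2.21852890e-03,  1.52719564e-03]), 'eef_pos': array([490.77691941, 138.32795141, 236.25069636]), 'tool_rot': array([3.14155613e+00, 6.61540931e-04, 1.20293003e+00]), 'force': array([ 0.38533857, -0.5849488 , -0.45744774]), 'torque': array([0.01993488, 0.00043789, 0.00956466]), 'gripper_force': 60.72214461670228, 'width': 39.339911727385264}
```

View pics/s2.png

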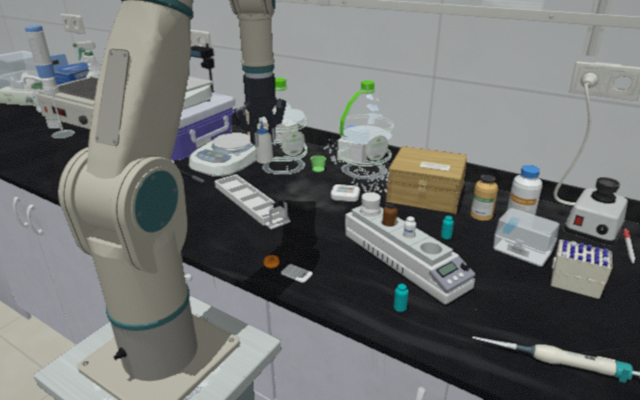

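The held spout bottle is upright at scene (264,140) above the handle-side compartment, and the rest is undisturbed. I lower it.

>>> {"fn": "play_rows", "kwargs": {"targets": [[1, 0.1, 0, 2, 0], [1, 0.2, 0, 5, 0], [1, 0.2, 0, 8, 0], [1, 0.2, 0, 11, 0], [1, 0.2, 0, 13, 0], [1, 0.2, 0, 14.5, 0], [1, 0.2, 0, 15.3, 0], [1, 0.2, 0, 15.8, 0], [1, 0.2, 0, 15.8, 0], [1, 0.2, 0, 15.8, 0]]}}

```text
clock: 7.95
eef_pos: [491.9, 141.5, 78.9]
tool_rot: [3.141, -0.001, 1.205]
force: [0.5, 0.3, -1.0]
width: 39.2
gripper_force: 60.7
```

>>> {"fn": "play_rows", "kwargs": {"targets": [[1, 0, 0, 0.1, 0], [1, 0, 0, 0.2, 0], [1, 0, 0, 0.2, 0], [1, 0, 0, 0.2, 0]]}}

```text
clock: 8.35
eef_pos: [491.6, 141.4, 76.5]
tool_rot: [3.141, -0.0, 1.205]
force: [0.4, 0.0, -0.4]
width: 39.3
gripper_force: 60.7
```

>>> {"fn": "play_rows", "kwargs": {"targets": [[1, 0, 0, 0.1, 0], [1, 0, 0, 0.1, 0], [0.45, 0, 0, 0.1, 0], [0.4, 0, 0, 0.1, 0], [0.2, 0, 0, 0.1, 0], [0, 0, 0, 0.1, 0], [0, 0, 0, 0.1, 0], [0, 0, 0, 0.1, 0], [0, 0, 0, 0.1, 0], [0, 0, 0, 0.1, 0]]}}

```text
clock: 9.35
eef_pos: [491.5, 141.4, 75.3]
tool_rot: [3.142, -0.0, 1.205]
force: [-1.2, -0.0, 0.3]
width: 85.6
gripper_force: 0.0
```

>>> {"fn": "play_rows", "kwargs": {"targets": [[0, 0, 0, -1, 0], [0, 0, 0, -3, 0], [0, 0, 0, -6, 0], [0, 0, 0, -9, 0], [0, 0, 0, -13, 0], [0, 0, 0, -15, 0], [0, 0, 0, -15, 0]]}}

```text
clock: 10.05
eef_pos: [493.3, 142.1, 229.0]
tool_rot: [3.136, -0.004, 1.205]
force: [-0.7, 0.3, 0.1]
width: 85.6
gripper_force: 0.0
```

>>> {"fn": "play_rows", "kwargs": {"targets": [[0, -3, 1.2, 0, 0], [0, -7.5, 2.9, 0, 0], [0, -12, 4.6, 0, 0], [0, -16.5, 6.4, 0, 0], [0, -21, 8.1, 0, 0], [0, -25.5, 9.8, 0, 0], [0, -30, 11.6, 0, 0], [0, -34.5, 13.3, 0, 0], [0, -37, 14.3, 0, 0], [0, -37.7, 14.5, 0, 0]]}}

```text
clock: 11.05
eef_pos: [490.3, -266.8, 224.3]
tool_rot: [-3.14, 0.002, 1.199]
force: [-0.8, 0.5, 0.2]
width: 85.5
gripper_force: 0.0
```

>>> {"fn": "play_rows", "kwargs": {"targets": [[0, 0, 0, 0, 0], [0, 0, 0, 0, 0]]}}

```text
clock: 11.25
eef_pos: [491.9, -260.4, 224.9]
tool_rot: [-3.14, -0.001, 1.207]
force: [0.3, -0.1, 0.1]
width: 85.4
gripper_force: 0.0
```

```bash
cat > chk.py <<'E'
from ov import *
from meas import cloud
import sys
p,P=cloud("top")
for k in sys.argv[1:]:
    for r in ctrl.trace("top",k)[:3]:
        Q=P[r["pixels"]];Q=Q[~np.isnan(Q[:,0])];zt=np.percentile(Q[:,2],90);T=Q[Q[:,2]>zt-15]
        print(k,round(r["confidence"],2),np.round(r["bbox"]),"zt",round(zt),"mean",np.round(Q.mean(0)),"top",np.round(T.mean(0)))
for y in(-102,-34,34,102): print(np.round(frame([525,236],-19.9)(0,y,6)))
E
python3 chk.py spout_center rack
```

```text
spout_center 0.78 [265. 194. 282. 211.] zt 90 mean [488. 138.  67.] top [490. 139.  85.]
rack 0.74 [198. 168. 299. 219.] zt 22 mean [525. 235.  11.] top [522. 227.  18.]
[490. 140.   6.]
[513. 204.   6.]
[537. 268.   6.]
[560. 332.   6.]
```

>>> {"fn": "play_rows", "kwargs": {"targets": [[0, -0.2, 0, 3, 0], [0, -0.2, 0, 6, 0], [0, -0.2, 0, 9, 0], [0, -0.2, 0, 10.6, 0], [0, -0.2, 0, 11.4, 0], [0, -0.2, 0, 11.7, 0], [0, -0.2, 0, 11.7, 0], [1, -0.2, 0, 11.7, 0], [1, -0.2, 0, 11.7, 0], [1, -0.2, 0, 11.7, 0]]}}

```text
clock: 12.4
eef_pos: [491.6, -264.6, 109.0]
tool_rot: [3.14, 0.0, 1.205]
force: [-0.3, -0.3, -0.5]
width: 44.2
gripper_force: 0.0
```

>>> {"fn": "play_rows", "kwargs": {"targets": [[1, 0, 0, 0, 0], [1, 0, 0, 0, 0], [1, 0, 0, 0, 0], [1, 0, 0, 0, 0], [1, 0, 0, 0, 0], [1, 0, 0, 0, 0]]}}

```text
clock: 13.0
eef_pos: [493.0, -265.5, 109.3]
tool_rot: [3.137, 0.0, 1.204]
force: [2.7, -3.1, 5.2]
width: 22.2
gripper_force: 56.5
```

>>> {"fn": "play_rows", "kwargs": {"targets": [[1, 0, 0, -0.5, 0], [1, 0, 0, -1.5, 0], [1, 0, 0, -3, 0], [1, 0, 0, -5, 0], [1, 0, 0, -7, 0], [1, 0, 0, -9, 0], [1, 0, 0, -10, 0], [1, 0, 0, -10, 0], [1, 0, 0, -10, 0]]}}

```text
clock: 13.9
eef_pos: [490.4, -263.9, 207.4]
tool_rot: [-3.139, -0.0, 1.205]
force: [-0.8, 0.2, -0.5]
width: 22.4
gripper_force: 57.1
```

>>> {"fn": "play_rows", "kwargs": {"targets": [[1, 1, -0.3, 0, 0], [1, 3, -1, 0, 0], [1, 6, -2, 0, 0], [1, 9.5, -3.1, 0, 0], [1, 13, -4.3, 0, 0], [1, 16.5, -5.4, 0, 0], [1, 20, -6.6, 0, 0], [1, 23.5, -7.7, 0, 0], [1, 27, -8.9, 0, 0], [1, 30, -9.9, 0, 0]]}}

```text
clock: 14.9
eef_pos: [504.9, 54.2, 207.5]
tool_rot: [-3.139, 0.0, 1.207]
force: [0.2, 0.4, -0.0]
width: 22.6
gripper_force: 57.1
```

>>> {"fn": "play_rows", "kwargs": {"targets": [[1, 3, -1, 0, 0], [1, 6, -2, 0, 0], [1, 9, -3, 0, 0], [1, 11.5, -3.8, 0, 0], [1, 13, -4.3, 0, 0], [1, 14.2, -4.7, 0, 0], [1, 14.4, -4.8, 0, 0], [1, 14.4, -4.8, 0, 0], [1, 14.4, -4.8, 0, 0]]}}

```text
clock: 15.8
eef_pos: [513.0, 201.2, 208.2]
tool_rot: [3.141, 0.001, 1.203]
force: [-0.8, -0.5, 0.4]
width: 22.4
gripper_force: 57.1
```

>>> {"fn": "play_rows", "kwargs": {"targets": [[1, 0.1, 0, 2, 0], [1, 0.1, 0, 5, 0], [1, 0.1, 0, 8, 0], [1, 0.1, 0, 11, 0], [1, 0.1, 0, 13, 0], [1, 0.1, 0, 14.5, 0], [1, 0.1, 0, 15.2, 0], [1, 0.1, 0, 15.5, 0], [1, 0.1, 0, 15.5, 0], [1, 0.1, 0, 15.5, 0]]}}

```text
clock: 16.8
eef_pos: [513.8, 203.7, 54.1]
tool_rot: [3.141, -0.001, 1.204]
force: [0.0, -0.7, -0.4]
width: 22.2
gripper_force: 57.1
```

>>> {"fn": "play_rows", "kwargs": {"targets": [[1, 0, 0, 0, 0], [1, 0, 0, 0, 0]]}}

```text
clock: 17.0
eef_pos: [513.6, 203.9, 53.9]
tool_rot: [3.141, -0.001, 1.205]
force: [-0.0, 0.3, -0.3]
width: 22.2
gripper_force: 57.1
```

Needs 3 mm more, then release and retreat.

>>> {"fn": "play_rows", "kwargs": {"targets": [[1, 0, 0, 0.1, 0], [1, 0, 0, 0.2, 0], [1, 0, 0, 0.3, 0], [1, 0, 0, 0.3, 0], [1, 0, 0, 0.3, 0]]}}

```text
clock: 17.5
eef_pos: [513.3, 203.8, 50.3]
tool_rot: [3.142, -0.0, 1.205]
force: [0.6, -0.1, 0.3]
width: 22.3
gripper_force: 57.1
```

>>> {"fn": "play_rows", "kwargs": {"targets": [[0.65, 0, 0, 0, 0], [0.6, 0, 0, 0, 0], [0.4, 0, 0, 0, 0], [0, 0, 0, 0, 0], [0, 0, 0, 0, 0], [0, 0, 0, 0, 0], [0, 0, 0, 0, 0], [0, 0, 0, 0, 0]]}}

```text
clock: 18.3
eef_pos: [513.3, 203.8, 50.3]
tool_rot: [3.142, -0.0, 1.205]
force: [-0.5, 1.0, 0.4]
width: 85.5
gripper_force: 0.0
```

>>> {"fn": "play_rows", "kwargs": {"targets": [[0, 0, 0, -1, 0], [0, 0, 0, -3, 0], [0, 0, 0, -6, 0], [0, 0, 0, -9, 0], [0, 0, 0, -13, 0], [0, 0, 0, -17, 0], [0, 0, 0, -17, 0], [0, 0, 0, -17, 0]]}}

```text
clock: 19.1
eef_pos: [513.7, 203.8, 221.9]
tool_rot: [3.139, -0.002, 1.205]
force: [-0.2, -0.8, -0.7]
width: 85.0
gripper_force: 0.0
```

>>> {"fn": "play_rows", "kwargs": {"targets": [[0, -3, 1.2, 0, 0], [0, -7.5, 2.9, 0, 0], [0, -12, 4.7, 0, 0], [0, -16.5, 6.4, 0, 0], [0, -21, 8.2, 0, 0], [0, -25.5, 10, 0, 0], [0, -30, 11.7, 0, 0], [0, -34.5, 13.5, 0, 0], [0, -37, 14.5, 0, 0], [0, -37.8, 14.8, 0, 0]]}}

```text
clock: 20.1
eef_pos: [514.4, -206.3, 218.8]
tool_rot: [-3.139, 0.002, 1.199]
force: [-0.3, 0.5, 0.3]
width: 85.7
gripper_force: 0.0
```

>>> {"fn": "play_rows", "kwargs": {"targets": [[0, 0, 0, 0, 0], [0, 0, 0, 0, 0], [0, 0, 0, 0, 0]]}}

```text
clock: 20.4
eef_pos: [516.3, -199.7, 220.1]
tool_rot: [-3.141, -0.001, 1.208]
force: [-0.3, 0.3, -0.1]
width: 85.0
gripper_force: 0.0
```

```bash
python3 chk.py spout_center small_center
```

```text
spout_center 0.77 [265. 196. 283. 211.] zt 89 mean [487. 139.  70.] top [491. 139.  84.]
small_center 0.52 [250. 192. 256. 202.] zt 63 mean [509. 204.  50.] top [511. 204.  58.]
[490. 140.   6.]
[513. 204.   6.]
[537. 268.   6.]
[560. 332.   6.]
```

Both placed bottles stand where they should. Now the brown one.

>>> {"fn": "play_rows", "kwargs": {"targets": [[0, -0.2, 0, 3, 0], [0, -0.2, 0, 6, 0], [0, -0.2, 0, 8.5, 0], [0, -0.2, 0, 10, 0], [0, -0.2, 0, 10.8, 0], [0, -0.2, 0, 11, 0], [0, -0.2, 0, 11, 0], [1, -0.2, 0, 11, 0], [1, -0.2, 0, 11, 0], [1, -0.2, 0, 11, 0]]}}

```text
clock: 21.55
eef_pos: [515.8, -204.2, 111.0]
tool_rot: [3.14, 0.0, 1.205]
force: [-0.3, 0.1, 0.1]
width: 43.9
gripper_force: 0.0
```

>>> {"fn": "play_rows", "kwargs": {"targets": [[1, 0, 0, 0, 0], [1, 0, 0, 0, 0], [1, 0, 0, 0, 0], [1, 0, 0, 0, 0], [1, 0, 0, 0, 0], [1, 0, 0, 0, 0]]}}

```text
clock: 22.15
eef_pos: [515.7, -204.2, 111.1]
tool_rot: [3.141, 0.0, 1.205]
force: [-1.2, 0.3, 6.3]
width: 31.8
gripper_force: 59.0
```

>>> {"fn": "play_rows", "kwargs": {"targets": [[1, 0, 0, -0.5, 0], [1, 0, 0, -1.5, 0], [1, 0, 0, -3, 0], [1, 0, 0, -5, 0], [1, 0, 0, -7, 0], [1, 0, 0, -9, 0], [1, 0, 0, -10, 0], [1, 0, 0, -10, 0], [1, 0, 0, -10, 0]]}}

```text
clock: 23.05
eef_pos: [514.9, -204.0, 210.0]
tool_rot: [-3.141, 0.0, 1.205]
force: [1.1, -0.3, -1.4]
width: 31.7
gripper_force: 59.9
```

>>> {"fn": "play_rows", "kwargs": {"targets": [[1, 1, -0.3, 0, 0], [1, 3, -1, 0, 0], [1, 6, -2, 0, 0], [1, 9.5, -3.1, 0, 0], [1, 13, -4.3, 0, 0], [1, 16.5, -5.4, 0, 0], [1, 20, -6.6, 0, 0], [1, 23.5, -7.7, 0, 0], [1, 27, -8.9, 0, 0], [1, 30, -9.9, 0, 0]]}}

```text
clock: 24.05
eef_pos: [529.1, 114.7, 209.3]
tool_rot: [-3.139, 0.0, 1.207]
force: [-0.3, 0.6, -0.9]
width: 31.4
gripper_force: 59.9
```

>>> {"fn": "play_rows", "kwargs": {"targets": [[1, 3, -1, 0, 0], [1, 6, -2, 0, 0], [1, 9, -3, 0, 0], [1, 11.5, -3.8, 0, 0], [1, 13.5, -4.4, 0, 0], [1, 14.7, -4.9, 0, 0], [1, 14.9, -5, 0, 0], [1, 14.9, -5, 0, 0], [1, 14.9, -5, 0, 0]]}}

```text
clock: 24.95
eef_pos: [537.0, 266.8, 210.0]
tool_rot: [3.142, 0.002, 1.203]
force: [-0.3, -0.3, -0.5]
width: 31.9
gripper_force: 59.9
```

>>> {"fn": "play_rows", "kwargs": {"targets": [[1, 0, 0, 2, 0], [1, 0, 0, 5, 0], [1, 0, 0, 8, 0], [1, 0, 0, 11, 0], [1, 0, 0, 13, 0], [1, 0, 0, 14.3, 0], [1, 0, 0, 14.8, 0], [1, 0, 0, 15, 0], [1, 0, 0, 15, 0], [1, 0, 0, 15, 0]]}}

```text
clock: 25.95
eef_pos: [537.7, 268.8, 61.4]
tool_rot: [3.14, -0.001, 1.205]
force: [-0.0, -0.6, -0.9]
width: 31.0
gripper_force: 59.9
```

>>> {"fn": "play_rows", "kwargs": {"targets": [[1, 0, 0, 0, 0], [1, 0, 0, 0, 0]]}}

```text
clock: 26.15
eef_pos: [537.3, 268.7, 60.9]
tool_rot: [3.141, -0.001, 1.205]
force: [-0.7, 0.1, -0.5]
width: 31.5
gripper_force: 59.9
```

>>> {"fn": "play_rows", "kwargs": {"targets": [[1, 0, 0, 0.1, 0], [1, 0, 0, 0.2, 0], [1, 0, 0, 0.2, 0], [1, 0, 0, 0.2, 0]]}}

```text
clock: 26.55
eef_pos: [537.1, 268.6, 58.3]
tool_rot: [3.142, -0.0, 1.205]
force: [0.7, -0.1, -0.7]
width: 32.0
gripper_force: 59.9
```

>>> {"fn": "play_rows", "kwargs": {"targets": [[0.55, 0, 0, 0, 0], [0.5, 0, 0, 0, 0], [0.3, 0, 0, 0, 0], [0, 0, 0, 0, 0], [0, 0, 0, 0, 0], [0, 0, 0, 0, 0], [0, 0, 0, 0, 0], [0, 0, 0, 0, 0]]}}

```text
clock: 27.35
eef_pos: [537.0, 268.5, 58.3]
tool_rot: [3.142, 0.0, 1.205]
force: [0.2, -0.5, -0.4]
width: 85.4
gripper_force: 0.0
```

>>> {"fn": "play_rows", "kwargs": {"targets": [[0, 0, 0, -1, 0], [0, 0, 0, -3, 0], [0, 0, 0, -6, 0], [0, 0, 0, -9, 0], [0, 0, 0, -13, 0], [0, 0, 0, -16, 0], [0, 0, 0, -16, 0], [0, 0, 0, -16, 0]]}}

```text
clock: 28.15
eef_pos: [537.2, 268.6, 219.5]
tool_rot: [3.14, -0.001, 1.205]
force: [-0.0, -0.4, -0.4]
width: 85.3
gripper_force: 0.0
```

>>> {"fn": "play_rows", "kwargs": {"targets": [[0, -3, 1.2, 0, 0], [0, -7.5, 2.9, 0, 0], [0, -12, 4.7, 0, 0], [0, -16.5, 6.4, 0, 0], [0, -21, 8.2, 0, 0], [0, -25.5, 10, 0, 0], [0, -30, 11.7, 0, 0], [0, -34.5, 13.5, 0, 0], [0, -37.5, 14.7, 0, 0], [0, -38.4, 15, 0, 0]]}}

```text
clock: 29.15
eef_pos: [537.8, -149.0, 216.8]
tool_rot: [-3.139, 0.003, 1.198]
force: [-1.0, 0.6, -0.6]
width: 85.4
gripper_force: 0.0
```

>>> {"fn": "play_rows", "kwargs": {"targets": [[0, 0, 0, 0, 0], [0, 0, 0, 0, 0], [0, 0, 0, 0, 0]]}}

```text
clock: 29.45
eef_pos: [539.7, -141.2, 218.0]
tool_rot: [-3.141, -0.001, 1.208]
force: [-0.5, 0.5, 1.1]
width: 85.3
gripper_force: 0.0
```

```bash
python3 chk.py spout_center brown_center
```

```text
spout_center 0.66 [266. 197. 283. 212.] zt 90 mean [485. 139.  73.] top [490. 140.  86.]
brown_center 0.54 [222. 181. 242. 195.] zt 72 mean [535. 269.  50.] top [537. 271.  66.]
[490. 140.   6.]
[513. 204.   6.]
[537. 268.   6.]
[560. 332.   6.]
```

>>> {"fn": "play_rows", "kwargs": {"targets": [[0, 0, 0, 3, 0], [0, 0, 0, 6, 0], [0, 0, 0, 8.5, 0], [0, 0, 0, 10, 0], [0, 0, 0, 10.8, 0], [0, 0, 0, 11, 0], [0, 0, 0, 11, 0], [1, 0, 0, 11, 0], [1, 0, 0, 11, 0], [1, 0, 0, 11, 0]]}}

```text
clock: 30.6
eef_pos: [540.2, -143.9, 109.3]
tool_rot: [3.14, -0.0, 1.204]
force: [-6.0, 1.3, 35.7]
width: 44.1
gripper_force: 57.8
```

>>> {"fn": "play_rows", "kwargs": {"targets": [[1, 0, 0, 0, 0], [1, 0, 0, 0, 0], [1, 0, 0, 0, 0], [1, 0, 0, 0, 0], [1, 0, 0, 0, 0], [1, 0, 0, 0, 0]]}}

```text
clock: 31.2
eef_pos: [540.2, -143.9, 109.7]
tool_rot: [3.14, -0.0, 1.205]
force: [-2.1, 0.2, 7.6]
width: 43.4
gripper_force: 59.6
```

>>> {"fn": "play_rows", "kwargs": {"targets": [[1, 0, 0, -0.5, 0], [1, 0, 0, -1.5, 0], [1, 0, 0, -3, 0], [1, 0, 0, -5, 0], [1, 0, 0, -7, 0], [1, 0, 0, -9, 0], [1, 0, 0, -11, 0], [1, 0, 0, -11, 0], [1, 0, 0, -11, 0]]}}

```text
clock: 32.1
eef_pos: [539.6, -143.8, 218.8]
tool_rot: [3.141, -0.0, 1.205]
force: [1.5, -0.1, -0.5]
width: 43.1
gripper_force: 60.3
```

>>> {"fn": "play_rows", "kwargs": {"targets": [[1, 1, -0.3, 0, 0], [1, 3, -1, 0, 0], [1, 6, -2, 0, 0], [1, 9.5, -3.1, 0, 0], [1, 13, -4.3, 0, 0], [1, 16.5, -5.4, 0, 0], [1, 20, -6.6, 0, 0], [1, 23.5, -7.7, 0, 0], [1, 27, -8.9, 0, 0], [1, 30, -9.9, 0, 0]]}}

```text
clock: 33.1
eef_pos: [553.2, 175.1, 217.1]
tool_rot: [-3.139, 0.0, 1.207]
force: [1.1, 0.7, 0.1]
width: 43.1
gripper_force: 60.3
```

>>> {"fn": "play_rows", "kwargs": {"targets": [[1, 3, -1, 0, 0], [1, 6, -2, 0, 0], [1, 9, -3, 0, 0], [1, 11.5, -3.8, 0, 0], [1, 13.5, -4.4, 0, 0], [1, 14.9, -5, 0, 0], [1, 15.1, -5.2, 0, 0], [1, 15.1, -5.2, 0, 0], [1, 15.1, -5.2, 0, 0], [1, 15.1, -5.2, 0, 0]]}}

```text
clock: 34.1
eef_pos: [560.5, 329.8, 218.3]
tool_rot: [3.141, 0.001, 1.203]
force: [-0.3, -0.2, -1.3]
width: 42.9
gripper_force: 60.3
```

Run:
```python
from h import *
print(ctrl.read_state()["eef_pos"])
a=snap("scene")[0][100:260,190:390,::-1];cv2.imwrite("pics/c2.png",cv2.resize(np.ascontiguousarray(a),(750,600),interpolation=3))
```

```text
[560.49499342 329.78306879 218.34091236]
```

View pics/c2.png

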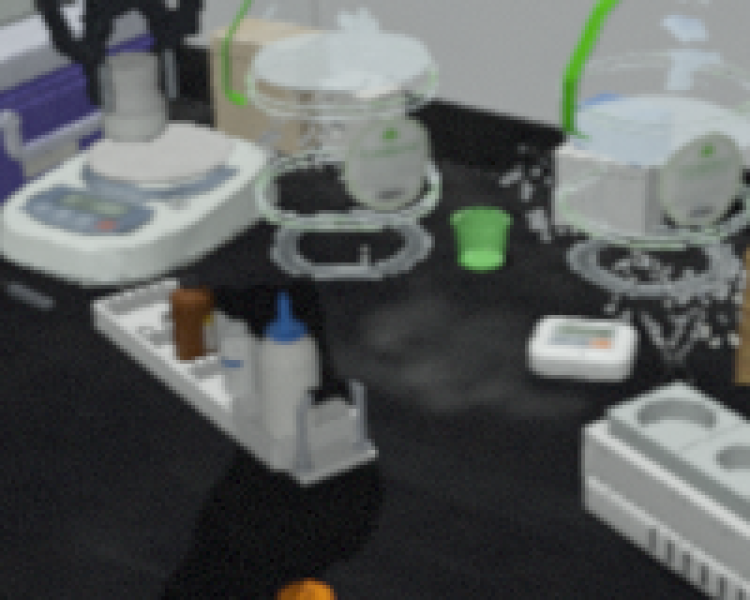

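The picture shows spout (285,360), small (237,360) and brown (190,325) upright in order from the handle, with the jar held above compartment 4. I check the clearance to the balance before lowering.

Run:
```python
from meas import *
for n in("scene","top"):
    p,P=cloud(n);Q=P.reshape(-1,3);Q=Q[~np.isnan(Q[:,0])]
    Q=Q[(Q[:,2]>15)&(Q[:,2]<140)];d=Q[:,:2]-[560.5,331];a=np.radians(69.1)
    x=d@[np.cos(a),np.sin(a)];y=d@[np.sin(a),-np.cos(a)]
    for lo,hi in((-62,-40),(40,62),(62,100)):
        m=(abs(x)<50)&(y>lo)&(y<hi);print(n,lo,hi,m.sum(),np.round(np.c_[x,y,Q[:,2]][m][:8]))
```

```text
scene -62 -40 0 []
scene 40 62 0 []
scene 62 100 0 []
top -62 -40 0 []
top 40 62 0 []
top 62 100 0 []
```

>>> {"fn": "play_rows", "kwargs": {"targets": [[1, 0, 0, 2, 0], [1, 0, 0, 5, 0], [1, 0, 0, 8, 0], [1, 0, 0, 11, 0], [1, 0, 0, 13, 0], [1, 0, 0, 14.5, 0], [1, 0, 0, 15.5, 0], [1, 0, 0, 16, 0], [1, 0, 0, 16, 0], [1, 0, 0, 16, 0]]}}

```text
clock: 35.25
eef_pos: [560.6, 331.9, 59.2]
tool_rot: [3.141, -0.001, 1.205]
force: [0.2, 0.1, 0.0]
width: 43.0
gripper_force: 60.3
```

>>> {"fn": "play_rows", "kwargs": {"targets": [[1, 0, 0, 0, 0], [1, 0, 0, 0, 0]]}}

```text
clock: 35.45
eef_pos: [560.5, 331.7, 59.2]
tool_rot: [3.141, -0.001, 1.205]
force: [-0.2, -0.6, -0.9]
width: 43.4
gripper_force: 60.3
```

>>> {"fn": "play_rows", "kwargs": {"targets": [[1, 0, 0, 0.1, 0], [1, 0, 0, 0.2, 0], [1, 0, 0, 0.3, 0], [1, 0, 0, 0.4, 0], [1, 0, 0, 0.4, 0], [1, 0, 0, 0.4, 0]]}}

```text
clock: 36.05
eef_pos: [560.1, 331.5, 54.8]
tool_rot: [3.141, -0.0, 1.205]
force: [-1.6, -0.6, 6.2]
width: 43.2
gripper_force: 61.4
```

>>> {"fn": "play_rows", "kwargs": {"targets": [[0.4, 0, 0, 0, 0], [0.3, 0, 0, 0, 0], [0.2, 0, 0, 0, 0], [0, 0, 0, 0, 0], [0, 0, 0, 0, 0], [0, 0, 0, 0, 0], [0, 0, 0, 0, 0], [0, 0, 0, 0, 0]]}}

```text
clock: 36.85
eef_pos: [560.1, 331.5, 54.3]
tool_rot: [3.142, -0.0, 1.205]
force: [-0.1, 0.7, 0.1]
width: 85.4
gripper_force: 0.0
```

>>> {"fn": "play_rows", "kwargs": {"targets": [[0, 0, 0, -1, 0], [0, 0, 0, -3, 0], [0, 0, 0, -6, 0], [0, 0, 0, -9, 0], [0, 0, 0, -13, 0], [0, 0, 0, -16, 0], [0, 0, 0, -16, 0], [0, 0, 0, -16, 0]]}}

```text
clock: 37.65
eef_pos: [560.4, 331.6, 215.8]
tool_rot: [3.14, -0.002, 1.205]
force: [0.2, 0.1, -1.6]
width: 85.3
gripper_force: 0.0
```

>>> {"fn": "play_rows", "kwargs": {"targets": [[0, -3, 1.2, 0, 0], [0, -7.5, 2.9, 0, 0], [0, -12, 4.7, 0, 0], [0, -16.5, 6.4, 0, 0], [0, -21, 8.2, 0, 0], [0, -25.5, 10, 0, 0], [0, -30, 11.7, 0, 0], [0, -34, 13.5, 0, 0], [0, -34, 13.5, 0, 0], [0, -34, 13.5, 0, 0]]}}

```text
clock: 38.65
eef_pos: [563.5, -35.7, 213.2]
tool_rot: [-3.139, 0.001, 1.202]
force: [0.6, 0.6, 0.2]
width: 85.2
gripper_force: 0.0
```

```bash
python3 chk.py spout_center small_center brown_center jar_center
python3 - <<'E'
from h import *
a=snap("scene")[0][140:240,190:310,::-1];b=snap("top")[0][150:230,190:310,::-1]
cv2.imwrite("pics/c3.png",cv2.resize(np.vstack([a,b]),(400,600),interpolation=3))
E
```

```text
spout_center 0.67 [268. 197. 282. 210.] zt 91 mean [487. 137.  74.] top [490. 139.  87.]
small_center 0.4 [411. 150. 418. 161.] zt 57 mean [ 647. -298.   35.] top [ 649. -299.   51.]
brown_center 0.53 [222. 186. 237. 196.] zt 74 mean [532. 268.  57.] top [536. 270.  68.]
jar_center 0.71 [201. 173. 220. 193.] zt 66 mean [555. 329.  52.] top [558. 333.  63.]
[490. 140.   6.]
[513. 204.   6.]
[537. 268.   6.]
[560. 332.   6.]
```

View pics/c3.png

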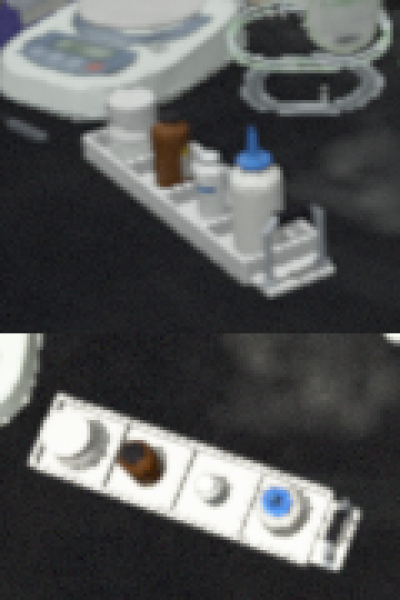

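All four bottles stand upright, each in its own compartment. From the handle the order is spout (275,505), small (210,487), brown (140,462), jar (75,440). The arm is clear, so I hand the job in.

```bash
python3 -c "
from cell import ctrl
print(ctrl.finish_job())"
```

```text
the job is handed in; nothing more can be done
None
```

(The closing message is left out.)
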